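# Thread a printer's guide rod through both bushings and hold it

### The job

Take the plain steel guide rod with the lime cap out of its stand and thread it, nose first, down through the upper brass bushing and on through the lower one of the printer's Z-axis frame. Finish while still holding it upright by the cap, with the nose about half-way between the underside of the lower bushing and the base plate, so that a colleague can tighten the screws: do not let go or let it rest on the base plate. Leave the blue-capped lead screw, the gear, the tape and the screwdriver where they are.

Things in the scene. Friction and masses are not known exactly. Their poses are not given: they have to be found in the camera images.
- rod_cap (a point): centre of the lime-green cylindrical cap (18 mm diameter, 40 mm tall) on top of the guide rod: grasp here from above. Local z runs along the rod, from nose to cap. The rod weighs about 0.1 kg and starts upright in stand_a, nose on the floor of the hole; it may lean by 1 or 2 degrees
- rod_nose (a point): the nose (lower end) of the guide rod, on its axis, 160 mm below the cap's centre; z along the rod towards the cap
- rod: the guide rod, 180 mm long: plain steel shaft, 10 mm diameter, 140 mm long, its nose a half ball of 5 mm radius, with the lime cap on top; origin at the nose, z along the rod towards the cap
- upper_bushing (a point): centre of the mouth (top face) of the upper brass bushing, 125 mm above the table: a vertical through hole, 12 mm diameter, 15 mm deep, 3 mm chamfer at the mouth, in a 34 mm square brass block set in a black bracket that reaches 23 mm to the frame's -y, 25 mm to +x and -x, 53 mm to +y. z up
- lower_bushing (a point): centre of the mouth (top face) of the lower brass bushing, 60 mm above the table, exactly under the upper one on the same vertical axis: the same kind of hole, 12 mm diameter, 15 mm deep (underside 45 mm above the table), 3 mm chamfer at the mouth
- frame: the Z-axis frame, fixed to the table; origin on the bushings' axis at table height, z up. Grey base plate 110 mm (x) by 130 mm (y, from -45 to +85 mm), top 10 mm above the table; aluminium column 30 by 24 mm at local y = +63 mm, 129 mm tall; nothing of the frame is taller than 129 mm
- stand_a: grey square block, 60 by 60 by 50 mm tall, fixed, in which the guide rod stands; origin at the centre of its underside; blind square hole in the centre of its top, 11.6 mm wide, 40 mm deep (its floor 10 mm above the table)
- stand_b: an equal grey block in which the lead screw stands; same origin and hole
- screw_cap (a point): centre of the blue cap (18 mm diameter, 40 mm tall) of the brass lead screw, of the same size and shape as the guide rod, but threaded; loose in its stand; not to be moved
- gear: lime-green printed gear lying flat, 62 mm diameter, 10 mm thick, loose; origin at the centre of its underside; not to be moved
- tape: black roll of tape lying flat, 60 mm diameter, 22 mm tall, loose; origin at the centre of its underside; not to be moved
- driver: screwdriver with red handle, about 160 mm long along local x, loose; not to be moved
Things that resemble listed ones, but are neither listed nor needed, are in the scene too. Of the things like the rod, leave any that is turquoise; of the rest the smaller one is meant.

How it is judged:
On the way, in this order (a step that is already met when the one before it is completed fails the run):
1. the guide rod is lifted right out of its stand (height (world z) of rod_nose above 0.07 m), for 0.1 s.
2. the nose has come through the upper bushing and is between the two bushings (horizontal distance between rod_nose and upper_bushing below 0.008 m and height (world z) of rod_nose between 0.052 and 0.108 m and angle between rod's own z axis and vertical below 0.12 rad), for 0.05 s.
At the end, for the whole second after the job is handed in: the guide rod stands upright (within 0.06 rad) through both bushings, nose within 4 mm of their axis, 5 mm or more below the underside of the lower bushing and 5 mm or more above the base plate, at rest and still gripped by the fingers (more than 2 N), nothing else carrying it (horizontal distance between rod_nose and lower_bushing below 0.004 m and height (world z) of rod_nose between 0.015 and 0.04 m and angle between the z axis of rod and the z axis of frame, either way round below 0.06 rad and height (world z) of rod_cap above 0.17 m and contact force between the fingers and rod above 2 N and linear speed of rod below 0.02 m/s); the arm keeps its last pose, push and grip.
It fails at once if the lead screw is disturbed (distance of screw_cap from where it was at the start of the episode above 0.02 m).
It fails at once if the gear is disturbed (distance of gear from where it was at the start of the episode above 0.02 m).
It fails at once if the tape is disturbed (distance of tape from where it was at the start of the episode above 0.02 m).
It fails at once if the screwdriver is disturbed (distance of driver from where it was at the start of the episode above 0.02 m).
It also fails if it takes over 54 s, if anything falls off the work surface, if the arm or the gripper's body presses on something with over 40 N, if the wrist force passes 120 N, or if a joint passes its speed limit or range.

### The arm

A 6-joint arm with a two-finger parallel gripper is mounted at the origin on the work surface. World frame = base frame: x ahead of the robot, y to its left, z up, the work surface at z = 0. Lengths are in m, angles in rad, forces in N, time in s.
With the tool pointing down it reaches from about 0.325 to 1 m from the base axis. Payload 5.1 kg.
Tool frame: the origin (TCP) lies between the finger pads; the fingertips stand 25 mm ahead of it and the grasp point (between the pads) lies 6 mm ahead of it; z points along the fingers, y is the direction in which the jaws open and shut (so a half turn about z gives the same grasp; the last joint's range is limited). The gripper opens to 85 mm and grips with 20 to 120 N. Pads are 22 mm wide; open, the fingers measure 114 mm over their backs; the gripper's body (76 mm by 85 mm) begins 54 mm behind the grasp point. The pads swing forward as they close: fully open they stand 13 mm farther back than shut.
Start: joints at [-0.083, 0.124, 1.65, -0, 1.367, -0.083], TCP at [0.65, -0, 0.256] pointing down, gripper open.
Joint ranges: [-2.61, 2.61], [-1.02, 2.33], [0.03, 2.71], [-1.35, 4.49], [0.32, 2.68], [-2.91, 2.91]. Speed limits (rad/s): [2.57, 2.57, 3.14, 3.14, 3.14, 3.14].

### API

Orientations are given as a unit quaternion [x, y, z, w].
In Python, from bench import bot gives the robot as it stands.
- The arm moves only by the tool move_arm, never from a script. Its argument "increments" is a list of rows, each a list of 7 numbers: the shift along the world's x, y, z in mm, then the turn, a rotation vector about the world's x, y, z in units of 6 degrees (1.0 is 6 degrees), then the opening in per cent of the stroke, from 0 (shut) to 100 (fully open). In form: [[tx, ty, tz, rx, ry, rz, jaw], ...]. A call has 1 to 20 rows; each row is the pose to reach, as a shift and turn from the pose commanded when the call began; what a row does not reach only later rows make up. A row lasts 1/12 s, in which the tool goes at most 41.7 mm and 7.16 degrees, less where a joint would pass 70% of its speed; a pose out of reach is approached as far as the arm can. A call with a gripper value outside its range is refused whole. The fingers move at their own pace and stop on an object; the grip force is fixed at half the most. Time passes only in rows, so rows that repeat a pose let the fingers close. It gives the time, the measured TCP pose, the force and the opening at its end, in the units of the state.
- bot.observe(): the state, without advancing time (a new reading comes with each control period).
- bot.grab_frame(name): name is "scene" or "side" or "wrist"; returns the picture (400x640x3 uint8, red, green, blue); there is no depth.
- bot.calibration(name): a dict with "K" (3x3 intrinsics, pixels), "k1" (the pictures are not rectified: a ray, as slopes to the right and down, at radius r is drawn at 1 + k1 r^2 times it, then the intrinsics apply), "rvec" (rotation vector, rad) and "tvec" (3), from world to camera coordinates, as OpenCV has them. Camera axes: x right, y down, z forward; pixel columns grow to the right and rows downward; lengths in m; the calibration is good to about 2 mm. A picture is of the moment at which its call begins: read the wrist's pose just before it. calibration takes no time and is no camera call; for the wrist camera it gives the pose at the moment of the call.
- bot.job_done(): hands the job in, once; it reports no verdict.
The state is a dict: "clock": time; "joint_positions": joint angles; "qvel": joint speeds; "tau": joint torques, N m; "tool_pos": TCP position; "ee_rot": TCP orientation; "wrist_force": force on the tool from outside, world axes, zero at the start; "torque": the same for the moment, N m; "opening": finger opening in m.
Only numpy, scipy, OpenCV 4.12 (cv2) and the standard library are available. Lean on these libraries where they do the work, as an engineer would, in place of code of your own. Each camera call takes 0.05 s, during which the arm holds its last target. There are 200 camera calls.

## Working session

There is one attempt and no reset: what is moved stays moved. The work goes in short steps, Python scripts to look and compute and a tool call to move; the robot and the scene stay as the last step left them, time stands still between calls to the robot, and variables do not carry over. Pictures are saved under pics/ and viewed, about 8 in all and at most 12, crops included, and the job is handed in when it is done.

Besides the shell and the picture viewer there is one more tool, called after "Request:" by a JSON object that holds its "api" and its "payload". move_arm: Moves the arm, as the interface text tells. Its arguments: {"type":"object","properties":{"increments":{"type":"array"}},"required":["increments"]}

```bash
mkdir -p pics; ls
python3 - <<'E'
from bench import bot
import cv2
for n in("scene","side"):
    f=bot.grab_frame(n); cv2.imwrite(f"pics/{n}0.png",cv2.cvtColor(f,cv2.COLOR_RGB2BGR))
    print(n,bot.calibration(n))
s=bot.observe();print(s)
E
```

```text
pics
scene {'K': array([[495.2039528 ,   0.        , 318.4390258 ],
       [  0.        , 495.2039528 , 193.39879865],
       [  0.        ,   0.        ,   1.        ]]), 'k1': -0.08912013005686581, 'rvec': array([ 1.15989689,  2.50435936, -0.80795163]), 'tvec': array([ 0.3465577 , -0.31644598,  1.56559852])}
side {'K': array([[378.19525113,   0.        , 315.06647033],
       [  0.        , 378.19525113, 197.34627058],
       [  0.        ,   0.        ,   1.        ]]), 'k1': -0.05704242078061691, 'rvec': array([ 2.2998227 , -0.36016652,  0.18145305]), 'tvec': array([-0.58032919,  0.22621287,  0.64949591])}
{'clock': 0.1, 'joint_positions': array([-8.26141898e-02,  1.24457661e-01,  1.65152335e+00, -3.97725860e-06,
        1.36753390e+00, -8.26128426e-02]), 'qvel': array([-0.00143797, -0.00094922, -0.00361661, -0.00190461,  0.00191729,
        0.00019182]), 'tau': array([ 9.10699127e-04, -4.24935150e+01, -3.66653323e+01, -1.21150126e-05,
        3.93052323e-03, -1.30700494e-05]), 'tool_pos': array([6.49493582e-01, 2.66260612e-06, 2.55172739e-01]), 'ee_rot': array([ 7.07106646e-01,  7.07106263e-01, -6.22706736e-04, -7.32126258e-04]), 'wrist_force': array([ 0.50327688, -0.84699315, -0.2103871 ]), 'torque': array([-0.01202778,  0.01613126, -0.01434974]), 'opening': 0.08582292648839028}
```

View pics/scene0.png

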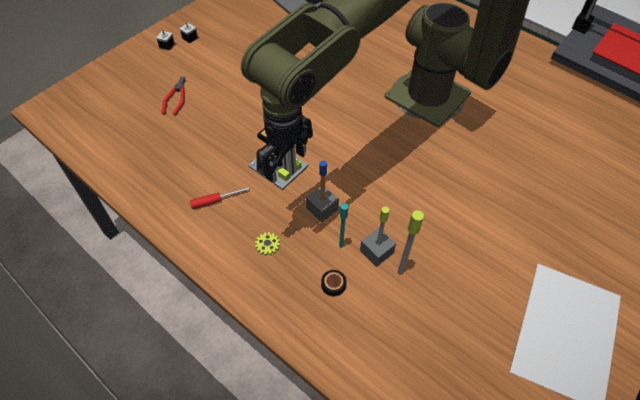

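View pics/side0.png

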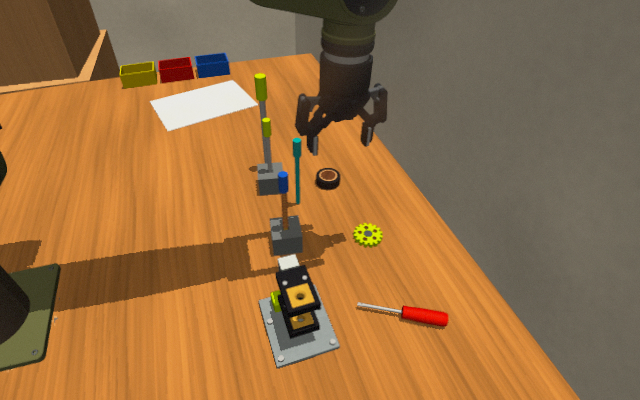

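Scene: the meant rod has its small lime cap at (384,214) in the stand at (378,245). A taller lime decoy is at (416,220), the turquoise one at (343,210) and the blue screw at (322,168). The gripper hides the frame. Side: target cap (267,127), decoy (261,86), upper bushing (300,296), lower (303,318).

```bash
cat > h.py <<'E'
import numpy as np, cv2
from bench import bot
def cam(n):
    c=bot.calibration(n); R=cv2.Rodrigues(np.array(c["rvec"]))[0]; return c["K"],c["k1"],R,np.array(c["tvec"])
def ray(c,p):
    K,k1,R,t=c; d=cv2.undistortPoints(np.array([[p]],float),K,np.array([k1,0,0,0.]))[0,0]
    v=R.T@np.array([d[0],d[1],1]); return -R.T@t, v/np.linalg.norm(v)
def plane(c,p,z):
    o,v=ray(c,p); return o+v*(z-o[2])/v[2]
def tri(rs):
    A=sum(np.eye(3)-np.outer(v,v) for o,v in rs); b=sum((np.eye(3)-np.outer(v,v))@o for o,v in rs)
    x=np.linalg.solve(A,b); return x,[float(np.linalg.norm((np.eye(3)-np.outer(v,v))@(x-o))) for o,v in rs]
def proj(c,X):
    K,k1,R,t=c; return cv2.projectPoints(np.array([X],float),cv2.Rodrigues(R)[0],t,K,np.array([k1,0,0,0.]))[0][0,0]
def blobs(img,lo,hi,amin=15):
    m=cv2.inRange(cv2.cvtColor(img,cv2.COLOR_RGB2HSV),np.array(lo),np.array(hi))
    n,l,s,c=cv2.connectedComponentsWithStats(m)
    return [(c[i].round(1).tolist(),s[i].tolist()) for i in range(1,n) if s[i][4]>=amin]
def save(n,img): cv2.imwrite("pics/"+n+".png",cv2.cvtColor(img,cv2.COLOR_RGB2BGR))
E
python3 - <<'E'
from h import *
F={n:cv2.cvtColor(cv2.imread(f"pics/{n}0.png"),cv2.COLOR_BGR2RGB) for n in("scene","side")}
for n in F:
    for k,lo,hi in(("lime",(27,120,80),(38,255,255)),("blue",(112,120,60),(125,255,255)),("turq",(85,120,50),(98,255,255)),("brass",(17,120,150),(26,255,255))):
        print(n,k,[b for b in blobs(F[n],lo,hi)][:8])
w=bot.grab_frame("wrist"); save("wrist0",w)
s=F["side"][240:370,230:350]; save("sidecrop",cv2.resize(s,None,fx=4.5,fy=4.5,interpolation=2))
E
```

```text
scene lime [([297.4, 163.4], [296, 159, 5, 11, 31]), ([283.1, 173.0], [278, 168, 12, 12, 91]), ([384.0, 213.7], [380, 206, 9, 17, 106]), ([415.5, 221.6], [408, 210, 16, 24, 246]), ([266.9, 243.5], [255, 232, 25, 23, 351])]
scene blue []
scene turq [([342.8, 219.8], [340, 203, 8, 44, 152])]
scene brass [([263.4, 132.8], [261, 130, 5, 6, 15])]
side lime [([152.3, 66.6], [150, 62, 4, 9, 19]), ([260.4, 86.4], [254, 73, 13, 28, 286]), ([266.0, 126.8], [262, 117, 9, 21, 148]), ([367.5, 235.0], [353, 223, 30, 24, 452]), ([275.3, 300.6], [271, 291, 10, 21, 149])]
side blue []
side turq [([296.7, 162.9], [293, 138, 8, 65, 254])]
side brass [([90.8, 62.2], [88, 60, 7, 6, 21]), ([23.6, 85.7], [19, 84, 10, 4, 21]), ([364.9, 223.8], [355, 222, 22, 6, 31]), ([380.6, 233.2], [376, 227, 8, 17, 23]), ([299.6, 294.9], [286, 283, 28, 25, 419]), ([294.5, 318.3], [292, 316, 6, 5, 22])]
```

View pics/wrist0.png

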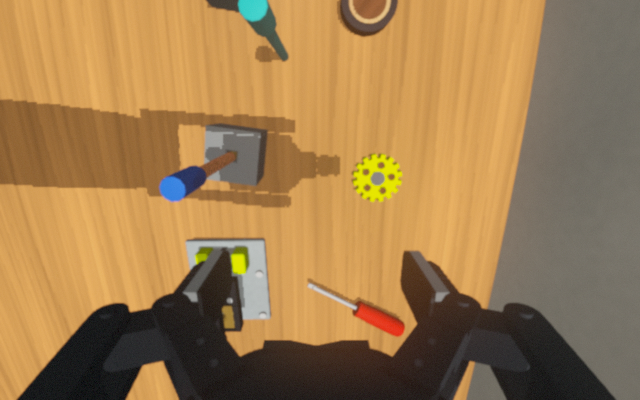

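View pics/sidecrop.png

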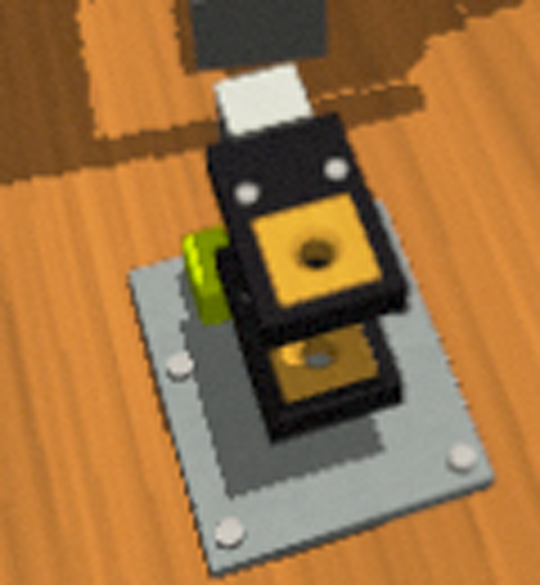

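Wrist: blue cap (175,187) and stand_b (235,155), turquoise at top (257,8), frame at lower left, partly behind the finger. Crop: upper hole at side pixel ≈(300,295.6), lower at ≈(300.5,319).

Run:
```python
from h import *
S,D=cam("scene"),cam("side")
F={n:cv2.cvtColor(cv2.imread(f"pics/{n}0.png"),cv2.COLOR_BGR2RGB) for n in("scene","side")}
P=lambda *a:print(a[0],*[np.round(x,4) for x in a[1:]])
def box(n,x0,y0,x1,y1):
    m=cv2.inRange(cv2.cvtColor(F[n],cv2.COLOR_RGB2HSV),np.array((26,90,40)),np.array((42,255,255)))[y0:y1,x0:x1]
    r=cv2.minAreaRect(cv2.findNonZero(m)); return np.array(r[0])+(x0,y0),r
a,b=box("scene",372,200,398,235),box("side",258,112,276,142); print(a,b)
P("cap",*tri([ray(S,a[0]),ray(D,b[0])]))
a,b=box("scene",400,203,428,245),box("side",250,68,274,108)
P("decoycap",*tri([ray(S,a[0]),ray(D,b[0])]))
P("turqtop",*tri([ray(S,(344,207)),ray(D,(296.7,142))]))
P("bluetop",*tri([ray(S,(322.5,165)),ray(D,(283.5,178))]))
P("upper",plane(D,(300,295.6),.125)); P("lower",plane(D,(300.5,319.3),.06))
for q in((252,222),(350,194),(384,274),(280,306)): P("corner",plane(D,(q[0]/4.5+229.6,q[1]/4.5+239.6),.125))
for p in((361,246),(378,234),(395,242),(377,256)): P("standA top?",plane(S,p,.05))
c=cam("wrist");P("wristcam",-c[2].T@c[3],c[2],c[0],c[1])
save("c1",np.hstack([cv2.resize(F["scene"][200:280,340:440],(500,400),interpolation=2),cv2.resize(F["side"][65:205,230:330],(286,400),interpolation=2)]))
```

```text
(array([384.05999947, 214.07999992]), ((12.059999465942383, 14.079999923706055), (7.495331764221191, 16.263456344604492), 8.13010311126709)) (array([265.89634085, 127.06707573]), ((7.896340847015381, 15.067075729370117), (20.208972930908203, 8.171934127807617), 83.6598129272461))
cap [0.5669 0.2141 0.1707] [0.0007 0.0007]
decoycap [0.5755 0.2922 0.2271] [0.0005 0.0005]
turqtop [0.6128 0.1361 0.1746] [0.0004 0.0004]
bluetop [0.556  0.0262 0.1809] [0.0007 0.0007]
upper [ 0.5251 -0.1814  0.125 ]
lower [ 0.5244 -0.1844  0.06  ]
corner [ 0.5076 -0.1636  0.125 ]
corner [ 0.5426 -0.1628  0.125 ]
corner [ 0.5439 -0.1962  0.125 ]
corner [ 0.5079 -0.1973  0.125 ]
standA top? [0.6038 0.1891 0.05  ]
standA top? [0.5504 0.2004 0.05  ]
standA top? [0.542 0.245 0.05 ]
standA top? [0.601  0.2345 0.05  ]
wristcam [0.6484 0.0742 0.3731] [[ 1.      0.0012 -0.0015]
 [ 0.0016 -0.9553  0.2956]
 [-0.0011 -0.2956 -0.9553]] [[292.9957   0.     315.8154]
 [  0.     292.9957 199.0814]
 [  0.       0.       1.    ]] -0.0449
```

View pics/c1.png

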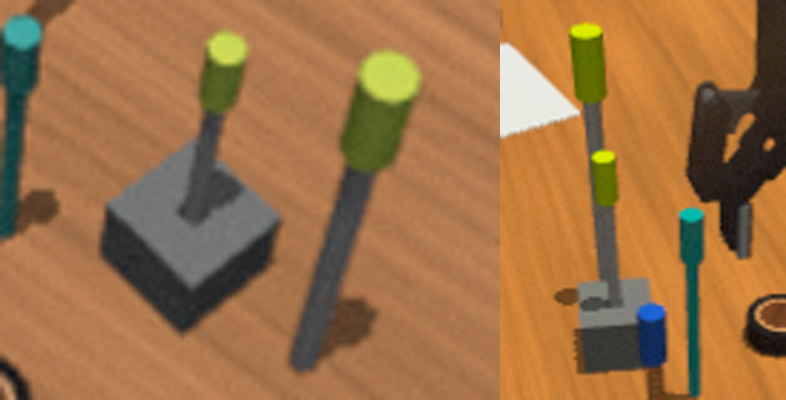

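Request:
{"api": "move_arm", "payload": {"increments": [[0,0,40,0,0,-1,50],[0,0,80,0,0,-2,50],[0,0,120,0,0,-3,50],[-10,30,120,0,0,-4,50],[-20,60,120,0,0,-5,50],[-30,90,120,0,0,-6,50],[-50,120,120,0,0,-7,50],[-60,150,120,0,0,-8,50],[-70,180,120,0,0,-9,50],[-83,214,120,0,0,-10,50],[-83,214,120,0,0,-11,50],[-83,214,120,0,0,-12,50],[-83,214,120,0,0,-13,50],[-83,214,120,0,0,-14,50],[-83,214,120,0,0,-15,50],[-83,214,120,0,0,-15,50],[-83,214,120,0,0,-15,50],[-83,214,120,0,0,-15,50],[-83,214,120,0,0,-15,50],[-83,214,120,0,0,-15,50]]}}

```text
clock: 1.82
tool_pos: [0.567, 0.2139, 0.3763]
ee_rot: [1.0, 0.0, -0.0, 0.0]
wrist_force: [0.2, 0.0, 0.3]
opening: 0.0425
```

Run:
```python
from h import *
s=bot.observe(); print(s["clock"],s["tool_pos"],s["ee_rot"],s["opening"],s["wrist_force"])
c=cam("wrist"); w=bot.grab_frame("wrist"); save("w1",w)
sc=bot.grab_frame("scene"); save("scene1",sc)
print("lime wrist",blobs(w,(26,90,40),(42,255,255)))
for X in((.567,.214,.19),(.567,.214,.17),(.5755,.292,.255)): print(proj(c,X).round(1))
u=sc[60:220,230:400]; save("v1",np.hstack([cv2.resize(w,(512,320)),cv2.resize(sc[120:200,235:307],(288,320),interpolation=2)]))
```

```text
1.8167 [0.56698111 0.21391116 0.37627183] [ 9.99999910e-01  4.20381682e-04 -4.74727099e-05  1.69001548e-05] 0.04250272187616657 [0.20491239 0.01279235 0.34935987]
lime wrist [([460.8, 52.7], [441, 31, 41, 44, 1139]), ([515.6, 170.8], [503, 165, 26, 13, 298]), ([233.3, 185.0], [214, 166, 40, 39, 1039]), ([317.4, 179.4], [309, 168, 18, 23, 316]), ([508.9, 199.0], [498, 192, 25, 14, 210]), ([4.9, 316.0], [0, 285, 17, 53, 385]), ([418.8, 370.3], [416, 369, 7, 4, 19]), ([432.1, 370.6], [424, 369, 15, 7, 37])]
[314.4 181.2]
[314.4 177. ]
[222.2 189.5]
```

View pics/v1.png

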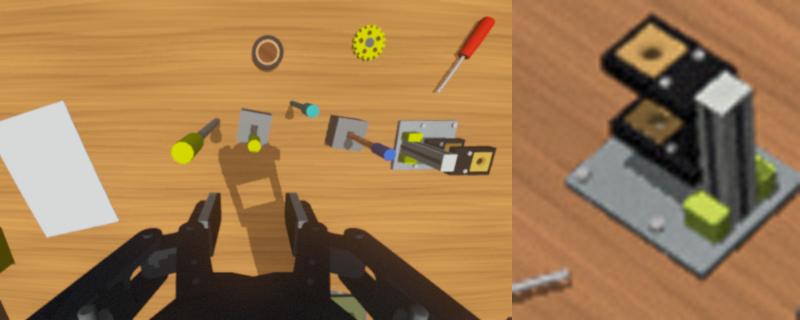

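The view shows, in wrist pixels, the target cap at (317,179) and the decoy at (228,190); the frame is now clear in scene, upper hole ≈(269.1,132.9), lower ≈(271.1,149.9).

Run:
```python
from h import *
S,D,W=cam("scene"),cam("side"),cam("wrist")
P=lambda *a:print(a[0],*[np.round(x,4) for x in a[1:]])
a,b,w=(384.05,214),(265.95,127),(317.4,179.4)
P("cap3",*tri([ray(S,a),ray(D,b),ray(W,w)])); P("SW",*tri([ray(S,a),ray(W,w)])); P("DW",*tri([ray(D,b),ray(W,w)]))
for z in(.17,.18,.19): P("W",plane(W,w,z))
P("S",plane(S,a,.17));P("D",plane(D,b,.17))
img={n:cv2.cvtColor(cv2.imread(f"pics/{n}.png"),cv2.COLOR_BGR2RGB) for n in("scene1","side0","w1")}
for n,r in(("scene1",(255,120,290,165)),("side0",(280,278,322,335)),("w1",(570,170,640,230))):
    x0,y0,x1,y1=r; 
    for c,s in blobs(img[n][y0:y1,x0:x1],(12,90,90),(26,255,255),12): print(n,c[0]+x0,c[1]+y0,s)
P("up S",plane(S,(269.1,132.9),.125)); P("lo S",plane(S,(271.1,149.9),.06)); P("up D",plane(D,(300,295.6),.125)); 
P("up tri",*tri([ray(S,(269.1,132.9)),ray(D,(300,295.6))]))
P("up W",plane(W,(602,201),.125))
for n,r in (("scene1",(255,120,290,165)),("side0",(285,282,317,312))):
    x0,y0,x1,y1=r;hs=cv2.cvtColor(img[n][y0:y1,x0:x1],cv2.COLOR_RGB2HSV)
    m=cv2.inRange(hs,np.array((12,90,90)),np.array((26,255,255)))
    for c in cv2.findContours(m,0,2)[0]:
        if cv2.contourArea(c)>60:
            h=cv2.convexHull(c); M=cv2.moments(h); q=(M['m10']/M['m00']+x0,M['m01']/M['m00']+y0); P(n,q,plane(S if n[1]=='c' else D,q,.125))
```

```text
cap3 [0.566  0.2124 0.1713] [0.0021 0.0009 0.0022]
SW [0.562  0.2108 0.1615] [0.0003 0.0003]
DW [0.5654 0.2106 0.1737] [0.0004 0.0004]
W [0.5642 0.2107 0.17  ]
W [0.5666 0.2107 0.18  ]
W [0.569  0.2108 0.19  ]
S [0.567  0.2136 0.17  ]
D [0.5668 0.2161 0.17  ]
scene1 268.8 131.1 [0, 0, 35, 38, 616]
scene1 269.8 149.9 [9, 25, 13, 11, 70]
side0 317.5 284.9 [30, 0, 12, 23, 131]
side0 299.7 295.0 [6, 5, 29, 25, 483]
side0 301.7 320.2 [10, 34, 24, 17, 246]
w1 613.1 200.1 [0, 0, 70, 60, 2555]
w1 573.2 180.6 [0, 8, 8, 6, 37]
w1 600.7 201.7 [16, 19, 30, 26, 635]
up S [ 0.5274 -0.1782  0.125 ]
lo S [ 0.5287 -0.1761  0.06  ]
up D [ 0.5251 -0.1814  0.125 ]
up tri [ 0.5257 -0.1799  0.1224] [0.0001 0.0001]
up W [ 0.5248 -0.1848  0.125 ]
scene1 [270.0047 149.9014] [ 0.5685 -0.1358  0.125 ]
scene1 [269.6026 133.7756] [ 0.5288 -0.1751  0.125 ]
side0 [299.7074 295.0697] [ 0.525  -0.1804  0.125 ]
```

Request:
{"api": "move_arm", "payload": {"increments": [[-1,-1,-30,0,0,0,50],[-1,-1,-60,0,0,0,50],[-1,-1,-90,0,0,0,50],[-1,-1,-115,0,0,0,50],[-1,-1,-140,0,0,0,50],[-1,-1,-160,0,0,0,50],[-1,-1,-180,0,0,0,50],[-1,-1,-190,0,0,0,50],[-1,-1,-200,0,0,0,50],[-1,-1,-200,0,0,0,50],[-1,-1,-200,0,0,0,50]]}}

```text
clock: 2.83
tool_pos: [0.5662, 0.213, 0.1767]
ee_rot: [1.0, 0.0, 0.0, -0.0]
wrist_force: [0.4, -0.2, 0.6]
opening: 0.0428
```

Run:
```python
from h import *
s=bot.observe(); print(s["clock"],s["tool_pos"],s["opening"],s["wrist_force"])
d=bot.grab_frame("side");w=bot.grab_frame("wrist");save("w2",w);save("side2",d)
save("v2",np.hstack([cv2.resize(w,(512,320)),cv2.resize(d[90:205,235:335],(278,320),interpolation=2)]))
```

```text
2.8333 [0.56623776 0.21301681 0.17669945] 0.042838945088595703 [ 0.37115388 -0.23789065  0.62365134]
```

View pics/v2.png

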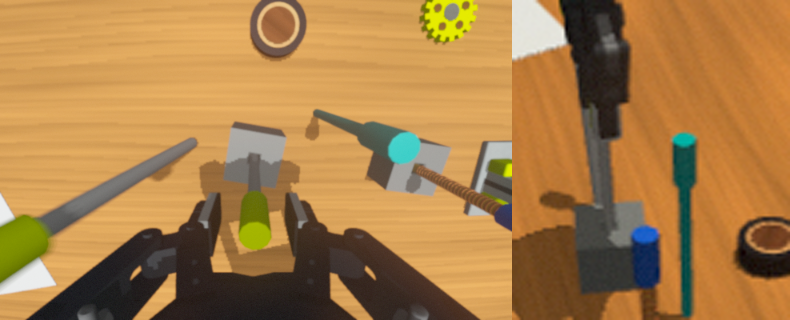

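The cap sits between the pads, centred to about a millimetre. I'll close now.

Request:
{"api": "move_arm", "payload": {"increments": [[0,0,0,0,0,0,0],[0,0,0,0,0,0,0],[0,0,0,0,0,0,0],[0,0,0,0,0,0,0],[0,0,0,0,0,0,0],[0,0,0,0,0,0,0],[0,0,0,0,0,0,0],[0,0,0,0,0,0,0],[0,0,0,0,0,0,0],[0,0,0,0,0,0,0]]}}

```text
clock: 3.77
tool_pos: [0.5667, 0.2132, 0.1776]
ee_rot: [1.0, 0.0, 0.001, -0.0]
wrist_force: [-0.7, 0.3, 5.2]
opening: 0.0164
```

Request:
{"api": "move_arm", "payload": {"increments": [[0,0,8,0,0,0,0],[0,0,20,0,0,0,0],[0,0,40,0,0,0,0],[0,0,65,0,0,0,0],[0,0,90,0,0,0,0],[0,0,115,0,0,0,0],[0,0,140,0,0,0,0],[0,0,165,0,0,0,0],[0,0,190,0,0,0,0],[0,0,215,0,0,0,0],[0,0,230,0,0,0,0],[0,0,230,0,0,0,0],[0,0,230,0,0,0,0],[0,0,230,0,0,0,0]]}}

```text
clock: 4.93
tool_pos: [0.5655, 0.2128, 0.4042]
ee_rot: [1.0, 0.0, -0.002, 0.0]
wrist_force: [0.3, -0.3, -2.3]
opening: 0.0165
```

Run:
```python
from h import *
s=bot.observe(); print(s["clock"],s["tool_pos"],s["ee_rot"],s["opening"],s["wrist_force"],s["torque"])
d=bot.grab_frame("side");w=bot.grab_frame("wrist");c=bot.grab_frame("scene")
for n,i in(("side",d),("wrist",w),("scene",c)): save(n+"3",i)
for n,z in(("scene",.246),("side",.246)): print(proj(cam(n),(s["tool_pos"][0],s["tool_pos"][1],s["tool_pos"][2]-.166)))
save("v3",np.hstack([cv2.resize(c[100:240,330:450],(343,400),interpolation=2),cv2.resize(d[20:180,200:340],(350,400),interpolation=2)]))
```

```text
4.9333 [0.56546464 0.21283821 0.40415171] [ 9.99998641e-01  9.77724202e-06 -1.59386078e-03  4.20355537e-04] 0.01652641112474708 [ 0.27902023 -0.29632662 -2.26018348] [-0.02015049  0.0360934   0.03697487]
[387.8780892  195.37303156]
[263.41362209  99.50161548]
```

View pics/v3.png

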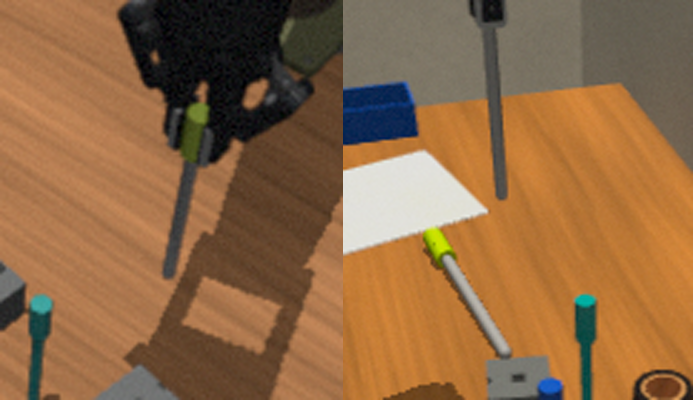

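The rod hangs straight: nose in scene ≈(388.5,196), side ≈(263.6,98.8), within 1 px of the prediction. But the tall lime decoy is now tilted or lying at side ≈(238,117), so I'm checking where it is and whether it's still moving.

Run:
```python
from h import *
L=((26,90,40),(42,255,255))
old=cv2.cvtColor(cv2.imread("pics/side3.png"),cv2.COLOR_BGR2RGB); oc=cv2.cvtColor(cv2.imread("pics/scene3.png"),cv2.COLOR_BGR2RGB)
c=bot.grab_frame("scene");d=bot.grab_frame("side"); save("scene4",c);save("side4",d)
for n,i in(("old side",old),("side",d),("old scene",oc),("scene",c)): print(n,[b for b in blobs(i,*L,30)])
save("v4",np.hstack([cv2.resize(c[150:310,300:500],(500,400),interpolation=2),cv2.resize(d[60:260,200:350],(300,400),interpolation=2)]))
```

```text
old side [([137.4, 69.1], [119, 61, 37, 16, 177]), ([237.5, 117.7], [232, 111, 13, 16, 111]), ([367.5, 234.8], [353, 223, 30, 24, 471]), ([30.7, 317.6], [0, 264, 59, 107, 3245]), ([275.5, 300.6], [271, 290, 11, 23, 161])]
side [([136.5, 69.1], [119, 61, 37, 18, 177]), ([237.5, 117.6], [232, 111, 13, 16, 110]), ([367.4, 234.8], [353, 223, 30, 25, 471]), ([30.8, 317.6], [0, 264, 59, 107, 3250]), ([275.5, 300.6], [271, 290, 11, 22, 161])]
old scene [([397.4, 145.0], [393, 136, 11, 21, 142]), ([297.8, 164.2], [296, 159, 5, 11, 45]), ([283.4, 173.4], [278, 167, 12, 14, 112]), ([267.1, 243.5], [255, 232, 25, 23, 367]), ([493.6, 318.6], [481, 309, 26, 20, 281])]
scene [([397.4, 145.0], [393, 135, 11, 22, 142]), ([297.8, 164.2], [296, 159, 5, 11, 45]), ([283.4, 173.4], [278, 167, 12, 14, 113]), ([267.0, 243.4], [255, 232, 25, 23, 366]), ([493.7, 318.7], [481, 309, 26, 20, 282])]
```

View pics/v4.png

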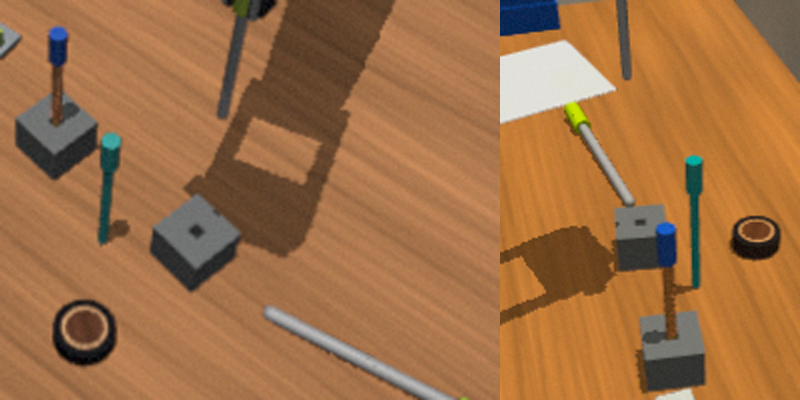

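The decoy lies still on the table, clear of everything listed, so I'll carry on. Next: traverse above the frame, well over the lead screw.

Request:
{"api": "move_arm", "payload": {"increments": [[-2,-10,0,0,0,0,0],[-5,-35,0,0,0,0,0],[-8,-70,0,0,0,0,0],[-11,-105,0,0,0,0,0],[-15,-140,0,0,0,0,0],[-18,-175,0,0,0,0,0],[-22,-210,0,0,0,0,0],[-25,-245,0,0,0,0,0],[-29,-280,0,0,0,0,0],[-32,-315,0,0,0,0,0],[-36,-350,0,0,0,0,0],[-38,-375,0,0,0,0,0],[-40,-390,0,0,0,0,0],[-40,-394,-20,0,0,0,0],[-40,-394,-45,0,0,0,0],[-40,-394,-70,0,0,0,0],[-40,-394,-85,0,0,0,0],[-40,-394,-90,0,0,0,0],[-40,-394,-90,0,0,0,0],[-40,-394,-90,0,0,0,0]]}}

```text
clock: 6.85
tool_pos: [0.526, -0.1813, 0.3172]
ee_rot: [1.0, -0.0, 0.0, 0.0]
wrist_force: [0.6, 0.1, -0.8]
opening: 0.0167
```

Run:
```python
from h import *
s=bot.observe(); t=s["tool_pos"]; print(s["clock"],t,s["ee_rot"],s["opening"],s["wrist_force"])
d=bot.grab_frame("side");w=bot.grab_frame("wrist");c=bot.grab_frame("scene")
for n,i in(("side",d),("wrist",w),("scene",c)): save(n+"5",i)
for n in("scene","side","wrist"):
    C=cam(n); print(n,"nose exp",proj(C,t-[0,0,.166]),"axis at .125",proj(C,(t[0],t[1],.125)))
save("v5",np.hstack([cv2.resize(c[70:170,230:310],(400,500),interpolation=2),cv2.resize(d[250:350,265:345],(400,500),interpolation=2)]))
```

```text
6.85 [ 0.52601147 -0.18131514  0.31717045] [ 9.99999888e-01 -6.72506574e-05  3.98959171e-04  2.46471529e-04] 0.016740719782323735 [ 0.64719595  0.09917613 -0.76238862]
scene nose exp [267.86148314 125.08392957] axis at .125 [268.61013411 132.03652964]
side nose exp [300.3799825  285.48428983] axis at .125 [300.53766767 295.38710093]
wrist nose exp [314.12066281 186.71748311] axis at .125 [314.2029008  180.67566526]
```

View pics/v5.png

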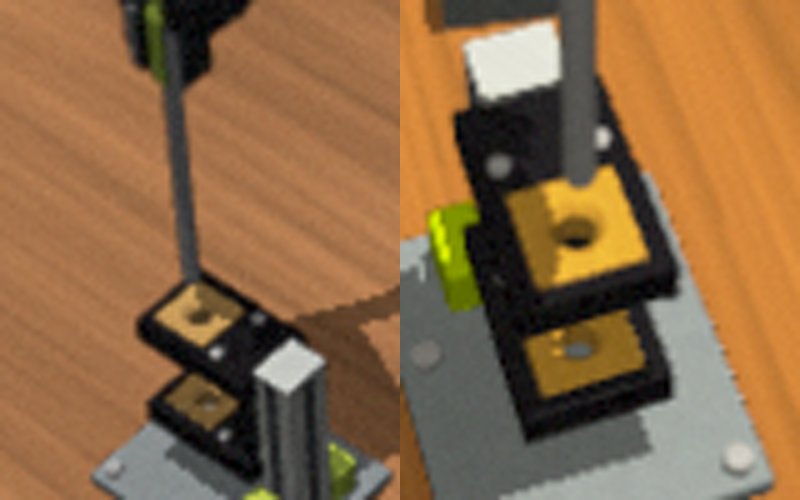

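Side view: nose tip ≈(301.2,287), upper hole ≈(300.0,295.8). Scene view: nose ≈(268.4,125.8), hole ≈(269.8,132.6). I'll turn the relative offsets into millimetres.

Run:
```python
from h import *
t=np.array([.52601,-.18131,.31717]); R=[];J=[]
O={"side":[((301.2,287.),(300.,295.8),(300.6,319.))],"scene":[((268.4,125.8),(269.8,132.6),(271.4,149.6))]}
for n in O:
    C=cam(n); nose,up,lo=map(np.array,O[n][0])
    b=nose-proj(C,t-[0,0,.166]); print(n,"bias",b)
    for z,h in((.125,up),(.06,lo)):
        X=np.array([t[0],t[1],z]); p=proj(C,X); j=np.c_[proj(C,X+[.001,0,0])-p,proj(C,X+[0,.001,0])-p]
        r=h-b-p; print(n,z,"need mm",np.linalg.solve(j,r).round(2)); R.append(r);J.append(j)
print(np.linalg.lstsq(np.vstack([J[0],J[2]]),np.r_[R[0],R[2]],rcond=None)[0])
# gradients: shaft lateral at side rows
for n,f,rows,x0,x1 in(("side","side5",(262,270,278),285,325),("scene","scene5",(95,105,115),255,280)):
    g=cv2.cvtColor(cv2.imread(f"pics/{f}.png"),cv2.COLOR_BGR2HSV)[:,:,1]
    C=cam(n)
    for y in rows:
        i=np.where(g[y,x0:x1]<70)[0]+x0
        zs=np.linspace(.15,.3,300); q=np.array([proj(C,(t[0],t[1],z)) for z in zs]); k=np.argmin(abs(q[:,1]-y))
        print(n,y,i.min() if len(i) else None,i.max() if len(i) else None,q[k])
```

```text
side bias [0.82199987 1.51813907]
side 0.125 need mm [-1.39  2.45]
side 0.06 need mm [-1.77  0.38]
scene bias [0.53666765 0.71532817]
scene 0.125 need mm [-1.5   0.93]
scene 0.06 need mm [0.45 2.25]
[-1.36231153  2.08948691]
side 262 285 302 [300.01070012 262.10074946]
side 270 285 305 [300.13539062 270.08960667]
side 278 286 309 [300.25820559 277.90634829]
scene 95 264 266 [264.64750507  95.0498642 ]
scene 105 265 267 [265.71248237 105.02720247]
scene 115 266 268 [266.78228432 115.01886943]
```

Request:
{"api": "move_arm", "payload": {"increments": [[-1,1,0,0,0,0,0],[-1,1.5,-5,0,0,0,0],[-1,1.5,-10,0,0,0,0],[-1,1.5,-15,0,0,0,0],[-1,1.5,-20,0,0,0,0],[-1,1.5,-24,0,0,0,0],[-1,1.5,-28,0,0,0,0],[-1,1.5,-32,0,0,0,0],[-1,1.5,-36,0,0,0,0],[-1,1.5,-36,0,0,0,0]]}}

```text
clock: 7.83
tool_pos: [0.5247, -0.1796, 0.2792]
ee_rot: [1.0, -0.0, -0.001, -0.0]
wrist_force: [0.4, 0.0, -2.2]
opening: 0.0164
```

The nose is now about 12 mm into the upper bushing with no contact force. I'll continue to just above the lower one.

Request:
{"api": "move_arm", "payload": {"increments": [[0,0,-5,0,0,0,0],[0,0,-10,0,0,0,0],[0,0,-15,0,0,0,0],[0,0,-20,0,0,0,0],[0,0,-25,0,0,0,0],[0,0,-30,0,0,0,0],[0,0,-35,0,0,0,0],[0,0,-40,0,0,0,0],[0,0,-45,0,0,0,0],[0,0,-45,0,0,0,0]]}}

```text
clock: 8.67
tool_pos: [0.5246, -0.1796, 0.2339]
ee_rot: [1.0, -0.0, -0.001, -0.0]
wrist_force: [1.2, -2.7, -2.4]
opening: 0.0164
```

Run:
```python
from h import *
s=bot.observe(); t=s["tool_pos"]; print(s["clock"],t,s["ee_rot"],s["opening"],s["wrist_force"],s["torque"])
d=bot.grab_frame("side");c=bot.grab_frame("scene")
save("v6",np.hstack([cv2.resize(c[70:170,230:310],(400,500),interpolation=2),cv2.resize(d[250:350,265:345],(400,500),interpolation=2)]))
```

```text
8.6667 [ 0.52461806 -0.17958065  0.23388452] [ 9.99999789e-01 -3.37228059e-05 -6.47594518e-04 -3.96121391e-05] 0.01638505575211225 [ 1.21195927 -2.68460965 -2.41762976] [-0.67169253 -0.02948282 -0.0141946 ]
```

View pics/v6.png

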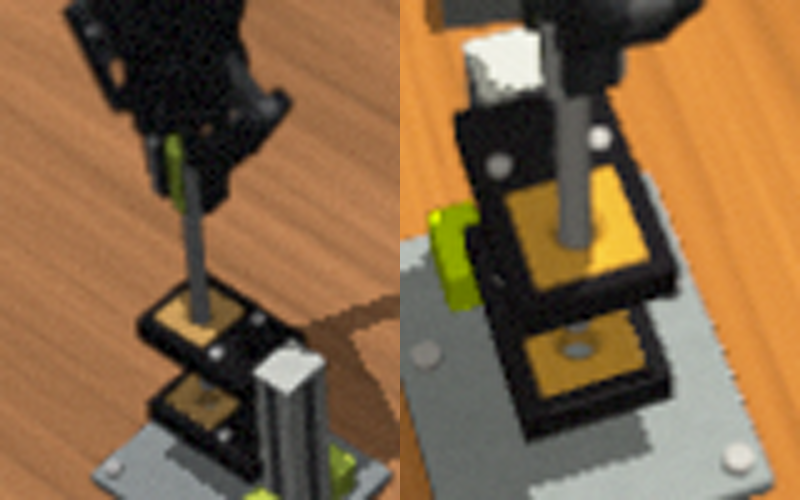

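The rod is through the upper bushing, and its nose (scene crop ≈(207,385)) is just above the lower hole. A light −y side force says to shift about −0.8 mm.

Request:
{"api": "move_arm", "payload": {"increments": [[0.3,-0.8,0,0,0,0,0],[0.3,-0.8,-4,0,0,0,0],[0.3,-0.8,-8,0,0,0,0],[0.3,-0.8,-12,0,0,0,0],[0.3,-0.8,-16,0,0,0,0],[0.3,-0.8,-20,0,0,0,0],[0.3,-0.8,-20,0,0,0,0]]}}

```text
clock: 9.35
tool_pos: [0.5248, -0.18, 0.2139]
ee_rot: [1.0, 0.0, -0.001, -0.001]
wrist_force: [-0.5, -0.3, -1.2]
opening: 0.0165
```

Request:
{"api": "move_arm", "payload": {"increments": [[0,0,-4,0,0,0,0],[0,0,-8,0,0,0,0],[0,0,-12,0,0,0,0],[0,0,-16,0,0,0,0],[0,0,-20,0,0,0,0],[0,0,-20,0,0,0,0],[0,0,-20,0,0,0,0],[0,0,-20,0,0,0,0]]}}

```text
clock: 10.02
tool_pos: [0.5254, -0.1804, 0.1954]
ee_rot: [1.0, -0.0, 0.0, -0.0]
wrist_force: [-0.2, 1.1, -1.6]
opening: 0.0166
```

Run:
```python
from h import *
s=bot.observe(); t=s["tool_pos"]; print(s["clock"],t,s["ee_rot"],s["opening"],s["wrist_force"],s["torque"],abs(s["qvel"]).max())
d=bot.grab_frame("side");c=bot.grab_frame("scene")
for n,i in(("side",d),("scene",c)): print(n,proj(cam(n),t-[0,0,.166]),proj(cam(n),t-[0,0,.026]))
save("v7",np.hstack([cv2.resize(c[100:180,245:309],(400,500),interpolation=2),cv2.resize(d[260:340,265:329],(400,500),interpolation=2)]))
```

```text
10.0167 [ 0.52535634 -0.18035804  0.19540894] [ 9.99999998e-01 -4.03338444e-06  6.47874616e-05 -8.55264158e-07] 0.016645094651095246 [-0.19313551  1.05855961 -1.59033362] [-0.03292517  0.02545606 -0.02699308] 0.003989100128188912
side [300.50617045 326.2409412 ] [299.62939546 277.75844338]
scene [271.57796315 155.68793157] [267.77540623 120.1386559 ]
```

View pics/v7.png

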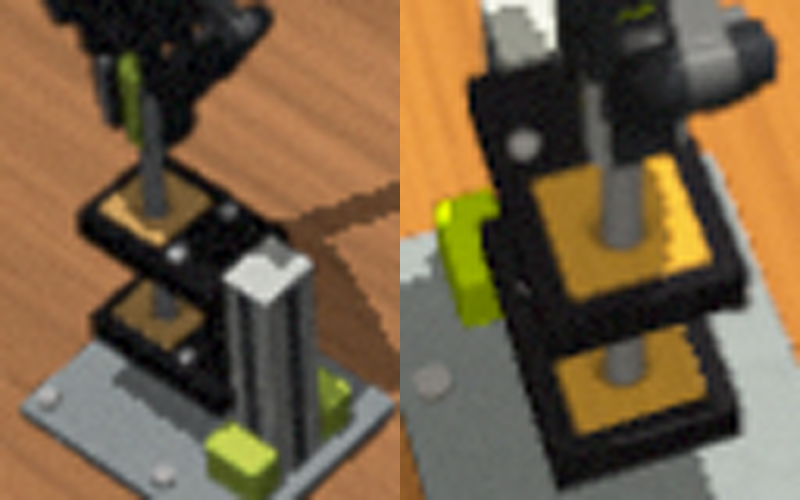

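The rod passes through both holes in both views, upright, at rest and without meaningful side force. The nose is at z ≈ 0.028–0.029. Handing in.

Run:
```python
from h import *
print(bot.job_done()); s=bot.observe(); print(s["clock"],s["tool_pos"],s["wrist_force"],s["opening"])
```

```text
the job is handed in; nothing more can be done
None
the job is handed in; nothing more can be done
```

The lime-capped guide rod is threaded through both bushings and still held upright by its cap. I handed the job in at about 10 s of the 54 s; no verdict was reported.

**Last checks:**
- **Fit:** both camera views show the rod going through both holes. The nose itself was hidden by then.
- **Nose height:** about 28–29 mm above the table, worked out from the gripper pose. That is midway between the lower bushing's underside (45 mm) and the base plate (10 mm).
- **Force and motion:** tilt was about zero, side force about 1 N, and the arm was at rest. The finger opening held at 16.6 mm. That is less than the cap's 18 mm, but it stayed steady from the lift on.

**What went wrong:** the tall lime look-alike beside the stand got knocked over, most likely by the fingers or gripper while I grasped the rod. It was standing in the first pictures. After the lift it lay on the table, at rest and clear of the listed things. I left it there.

**Not rechecked:** in the pictures after the lift, the lead screw, gear and tape looked unmoved. I did not measure the screwdriver again after the first pictures, and I did not measure any of the four at the end.

**Disagreement:** the three cameras differed by 2–5 mm in absolute position. I therefore lined up the insertion from the nose-to-hole offset within each picture and from the contact force.

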